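# Fetch the brass weight out of the dry box

### The arm

A 6-joint arm with a two-finger parallel gripper is mounted at the origin on a cart in front of the work surface, level with it; the furniture and walls round the work are solid. World frame = base frame: x ahead of the robot, y to its left, z up, the work surface at z = 0. Lengths are in m, angles in rad, forces in N, time in s.
With the tool pointing down it reaches from about 0.4 to 0.825 m from the base axis. Payload 7 kg.
Tool frame: the origin (TCP) lies on the centre line of the jaws, within the pads' length; the fingertips stand tip_reach ahead of it and the grasp point (between the pads) is the TCP (tip_reach is the distance from the TCP to the fingertips, in m); z points along the fingers, y is the line along which they close (so a half turn about z gives the same grasp; the last joint's range is limited). The gripper opens to 88 mm and grips with 3 to 60 N. Pads are 19 mm wide; open, the fingers measure 130 mm over their backs; the gripper's body (78 mm by 193 mm) begins 47 mm behind the grasp point.
Start: joints at [-1.048, 0.359, 0.012, 0, -1.224, -0.288], TCP at [0.157, -0.656, 0.223] pointing down, gripper open.
Joint ranges: [-3.07, 3.07], [-1.43, 2.12], [-1.02, 1.25], [-3.03, 1.67], [-3.05, -0], [-3.03, 3.03]. Speed limits (rad/s): [2.39, 2.39, 3.01, 3.14, 3.14, 3.14].

### API

Orientations are given as [roll, pitch, yaw] about the fixed x, y, z axes, in that order (R = Rz(yaw) Ry(pitch) Rx(roll)).
In Python, from station import get_state, grab_frame, calibration, job_done, find_in, mark_of, tip_reach gives the robot as it stands.
- The arm moves only by the shell command python3 -m handwheel 'ROWS' [OPENING] [FORCE]. ROWS is JSON, a list of rows, each an object with "delta_pos": the shift along the world's x, y, z in units of 30 mm (1.0 is 30 mm), a list of three; "dr": the turn, a rotation vector about the world's x, y, z in degrees, a list of three. In form: [{"delta_pos": [tx, ty, tz], "dr": [rx, ry, rz]}, ...]. A call has 1 to 10 rows; each row shifts and turns the commanded pose from where the row before left it; what a row does not reach is not made up. A row lasts 1/10 s, in which the tool goes at most 50 mm and 8.59 degrees, less where a joint would pass 70% of its speed; a pose out of reach is approached as far as the arm can. A call is refused whole if a number of a shift passes 1 or a number of a turn 8.59, either way. A call with a gripper value outside its range is refused whole. OPENING is the closure, from -1 (fully open) to 1 (shut), set as the call begins (- or left out, the last holds). The fingers move at their own pace and stop on an object; FORCE is the grip in N (left out, the last holds). Time passes only in rows, so rows that do not move let the fingers close. It gives the time, the measured TCP pose, the force, the opening and the grip force at its end, in the units of the state.
- get_state(): the state, without advancing time (a new reading comes with each control period).
- grab_frame(name): name is "scene" or "top"; returns the picture (420x560x3 uint8, red, green, blue); there is no depth.
- calibration(name): a dict with "fx", "fy", "cx", "cy" (pixels), "extrinsics" (4x4, takes a point from world to camera coordinates). Camera axes: x right, y down, z forward; pixel columns grow to the right and rows downward; lengths in m; the calibration is good to about 2 mm. A picture is of the moment at which its call begins. calibration takes no time and is no camera call.
- job_done(): hands the job in; it is judged then, once.
Trained networks look in the newest picture that a camera, given by its name, has taken for a name from the list of things; names that differ only in an ending like _2 or _b are one class to them, and where a whole thing is asked for, a point or a joint stands for the part that bears it (a point fixed in the world has none). Each returns a list of dicts, best first, with "conf" (0 to 1); they miss things now and then, are a little off and sometimes report something else, mostly with a low value. They report only what shows in the picture. A call takes as long as a camera call. They do not tell look-alikes from the thing itself.
- find_in(camera, query): "location" ([column, row] in pixels, amid what is visible of it).
- mark_of(camera, query): "location" ([column, row] in pixels: a listed point, or the origin of a listed thing).
The state is a dict: "t": time; "q": joint angles; "qd": joint speeds; "joint_efforts": joint torques, N m; "eef_pos": TCP position; "ee_rot": TCP orientation; "force": force on the tool from outside, world axes, zero at the start; "moment": the same for the moment, N m; "width": finger opening in m; "gripper_force": force on a finger pad.
Only numpy, scipy, OpenCV 4.12 (cv2) and the standard library are available. Lean on these libraries where they do the work, as an engineer would, in place of code of your own. Each camera call takes 0.05 s, during which the arm holds its last target. There are 200 camera calls.

### The job

The brass weight stands on one of the two pedestals inside the dry box. Reach down through the round port above it, lift the weight out and set it down, without dropping it, so that it stands upright inside the shallow brass dish on the table. Leave the pink glass blossom where it is on the other pedestal.

Things in the scene. Friction and masses are not known exactly. Their poses are not given: they have to be found in the camera images.
- dry_box: Fixed low grey box, clear front and sides, flat roof with two round ports; 190 (its x) x 360 (its y) x 126 mm high. Origin at the centre of its underside on the table, z up. Each port has a black rubber collar 6 mm wide that stands 4 mm above the roof, so its rim is 130 mm above the table; the roof is 6 mm thick.
- port_left (a point): Centre of the box's left port (its +y end, 88 mm from the box's middle), at rim height, 130 mm above the table. The port is 134 mm clear in diameter. Under its centre stands a fixed round steel pedestal, its flat top 30 mm in diameter and 80 mm above the table, its stem 20 mm thick.
- port_right (a point): Centre of the box's right port (its -y end, 88 mm from the box's middle), at rim height; port and pedestal the same as on the left.
- brass_weight: Turned brass weight, about 0.2 kg: a round body 33 mm in diameter and 31 mm high with a knob 16 mm in diameter on top, 44 mm high in all. Origin at the centre of its underside, z up along its axis. It stands upright on one of the two pedestals (either one), top of the knob 6 mm below the rim of the port collar. Its round body can be gripped from any side.
- pink_blossom: Flame-worked pink glass blossom, 57 x 59 x 21 mm, loose on the other pedestal. Origin at the centre of its underside, z up.
- brass_dish: Shallow round brass dish, 105 mm in diameter over the rim, 14 mm high, loose on the table to the right of the box. Origin at the centre of its underside; its flat inner floor is 88 mm in diameter and 2 mm above the origin.
Things that resemble listed ones, but are neither listed nor needed, are in the scene too. Leave any green or purple look-alike of the brass_weight alone.

How it is judged:
On the way, in this order (a step that is already met when the one before it is completed fails the run):
1. the weight has been lifted out through the port, its underside above the roof of the dry box (z of brass_weight in the frame of dry_box above 0.13 m), for 0.05 s.
2. the weight is down in the dish, upright and still between the fingers (underside within 15 mm of the dish's underside) (horizontal distance between brass_weight and brass_dish below 0.033 m and angle between brass_weight's own z axis and vertical below 0.17 rad and z of brass_weight in the frame of brass_dish below 0.015 m and contact force between the fingers and brass_weight above 0.3 N), for 0.04 s.
At the end, for the whole second after the job is handed in: The weight is released and at rest, upright within 10 degrees on the floor of the brass dish, its axis within 33 mm of the dish's centre; the dish lies level within 10 degrees; the blossom is within 20 mm of where it stood on its pedestal (horizontal distance between brass_weight and brass_dish below 0.033 m and angle between each of brass_weight, brass_dish's own z axis and vertical below 0.17 rad and z of brass_weight in the frame of brass_dish below 0.008 m and linear speed of brass_weight below 0.02 m/s and distance of pink_blossom from where it was at the start of the episode below 0.02 m and contact force between the fingers and brass_weight below 0.05 N); the robot touches nothing.
It fails at once if the pink blossom is knocked or carried more than 20 mm from its place (distance of pink_blossom from where it was at the start of the episode above 0.02 m).
It also fails if it takes over 38 s, if anything falls off the work surface, if the arm or the gripper's body presses on something with over 40 N, if the wrist force passes 120 N, or if a joint passes its speed limit or range.

## Working session

There is one attempt and no reset: what is moved stays moved. The work goes in short steps, Python scripts to look and compute and a shell command to move; the robot and the scene stay as the last step left them, time stands still between calls to the robot, and variables do not carry over. Pictures are saved under pics/ and viewed, at most 10 in all, crops included, and the job is handed in when it is done.

```bash
mkdir -p pics; cat > h.py <<'E'
import numpy as np, cv2
from station import *
def px2w(cam,px,z):
    c=calibration(cam);E=np.array(c["extrinsics"]);R,t=E[:3,:3],E[:3,3]
    d=R.T@np.array([(px[0]-c["cx"])/c["fx"],(px[1]-c["cy"])/c["fy"],1]);o=-R.T@t
    return o+d*(z-o[2])/d[2]
def w2px(cam,p):
    c=calibration(cam);E=np.array(c["extrinsics"]);q=E[:3,:3]@np.array(p)+E[:3,3]
    return [c["fx"]*q[0]/q[2]+c["cx"],c["fy"]*q[1]/q[2]+c["cy"]]
Z=dict(dry_box=0,port_left=.13,port_right=.13,brass_weight=.08,pink_blossom=.08,brass_dish=0)
E
python3 - <<'E'
from h import *
for cam in("top","scene"):
    cv2.imwrite(f"pics/{cam}0.png",grab_frame(cam)[:,:,::-1])
    for n in Z:
        for m in mark_of(cam,n)[:4]:
            print(cam,n,np.round(m["location"],1),round(m["conf"],2),px2w(cam,m["location"],Z[n]).round(3))
s=get_state();print(s["t"],s["eef_pos"],s["ee_rot"],s["force"],s["width"],tip_reach if not callable(tip_reach) else tip_reach())
E
```

```text
top dry_box [229.6 228.3] 0.69 [0.533 0.219 0.   ]
top dry_box [369.  246.1] 0.44 [ 0.494 -0.174  0.   ]
top port_left [192.  225.3] 0.95 [0.534 0.299 0.13 ]
top port_right [265.1 215.7] 0.93 [0.563 0.12  0.13 ]
top brass_weight [155.1 163.8] 0.65 [0.693 0.411 0.08 ]
top brass_weight [197.9 224.5] 0.58 [0.538 0.293 0.08 ]
top brass_weight [143.8 233.4] 0.47 [0.512 0.43  0.08 ]
top pink_blossom [260.5 220.4] 0.51 [0.553 0.132 0.08 ]
top brass_dish [371.7 249.3] 0.65 [ 0.485 -0.182  0.   ]
scene dry_box [247.  260.2] 0.84 [0.541 0.214 0.   ]
scene port_left [208.9 245.2] 0.95 [0.528 0.299 0.13 ]
scene port_right [276.8 212.6] 0.77 [0.549 0.132 0.13 ]
scene port_right [274.9 224.5] 0.44 [0.52  0.149 0.13 ]
scene brass_weight [137.7 242.3] 0.73 [0.637 0.436 0.08 ]
scene brass_weight [208.5 260.6] 0.59 [0.525 0.307 0.08 ]
scene brass_weight [152.3 309.1] 0.47 [0.461 0.45  0.08 ]
scene pink_blossom [273.5 222. ] 0.7 [0.563 0.134 0.08 ]
scene brass_dish [401.5 221.5] 0.9 [ 0.487 -0.186  0.   ]
0.7 [ 0.15702156 -0.65645616  0.2228854 ] [-3.14157431e+00  4.88328951e-05 -2.90679907e+00] [ 0.83853572 -0.1247393   0.6429973 ] 0.08771796181906065 0.019
```

View pics/top0.png

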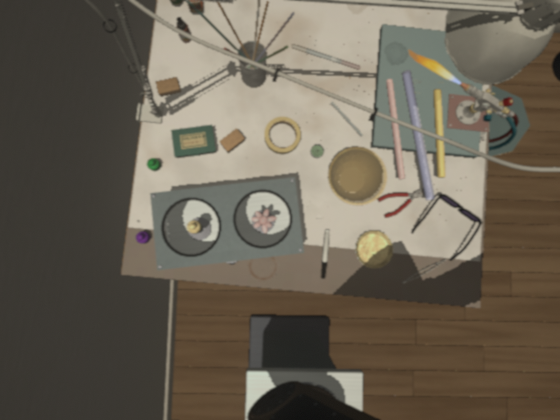

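View pics/scene0.png

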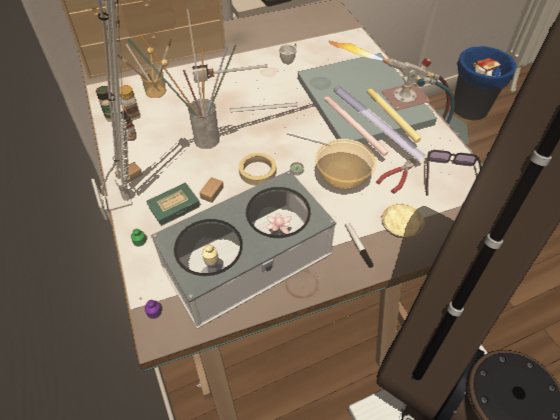

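Things that could be taken for the weight (top picture): the brass one inside the left port at (198,224), the green one at (154,164) and the purple one at (143,237). By the description I choose the brass one in the left port. For the dish: the shallow one at (374,249), not the deep bowl at (357,174). One crop to check the weight.

```bash
python3 - <<'E'
from h import *
a=cv2.imread("pics/top0.png")[170:280,120:310];b=cv2.imread("pics/scene0.png")[190:300,130:320]
cv2.imwrite("pics/crop1.png",cv2.resize(np.vstack([a,b]),None,fx=2.7,fy=2.7,interpolation=2))
E
```

```text
(no output)
```

View pics/crop1.png

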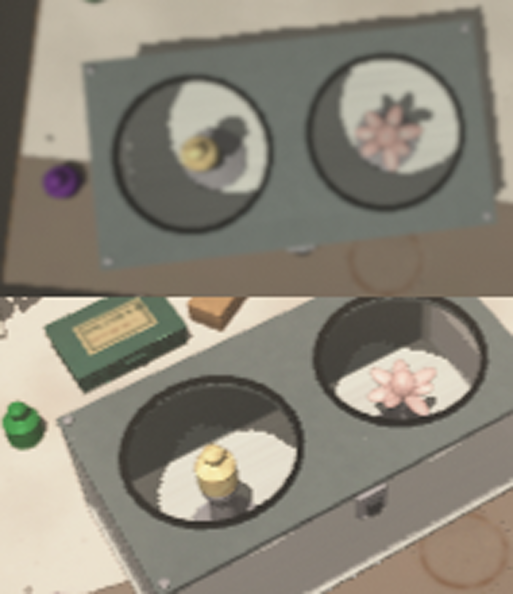

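```bash
python3 -m handwheel '[{"delta_pos":[1,1,0],"dr":[0,0,0]},{"delta_pos":[1,1,0],"dr":[0,0,0]},{"delta_pos":[1,1,0],"dr":[0,0,0]},{"delta_pos":[1,1,0],"dr":[0,0,0]},{"delta_pos":[1,1,0],"dr":[0,0,0]},{"delta_pos":[1,1,0],"dr":[0,0,0]},{"delta_pos":[1,1,0],"dr":[0,0,0]},{"delta_pos":[1,1,0],"dr":[0,0,0]},{"delta_pos":[1,1,0],"dr":[0,0,0]},{"delta_pos":[1,1,0],"dr":[0,0,0]}]' -0.3
```

```text
t: 1.7
eef_pos: [0.4581, -0.3551, 0.2232]
ee_rot: [-3.141, 0.001, -2.907]
force: [-0.1, -0.5, 0.7]
width: 0.057
gripper_force: 0.0
```

The crop shows the brass weight with its knob in the left port, at about (193,226) in top and (210,249) in scene. The blossom is in the right port, and the green and purple look-alikes are outside the box.

```bash
python3 - <<'E'
from h import *
print(px2w("top",(193.3,225.5),.121),px2w("scene",(210.4,248.5),.121),px2w("top",(191.5,226.7),.13),px2w("scene",(208,247),.13))
print(px2w("top",(374.5,249.5),.014), px2w("scene",(402.5,220),.014))
E
python3 -m handwheel '[{"delta_pos":[0.2,1,0],"dr":[0,0,0]},{"delta_pos":[0.2,1,0],"dr":[0,0,0]},{"delta_pos":[0.2,1,0],"dr":[0,0,0]},{"delta_pos":[0.2,1,0],"dr":[0,0,0]},{"delta_pos":[0.2,1,0],"dr":[0,0,0]},{"delta_pos":[0.2,1,0],"dr":[0,0,0]},{"delta_pos":[0.2,1,0],"dr":[0,0,0]},{"delta_pos":[0.2,1,0],"dr":[0,0,0]},{"delta_pos":[0.2,1,0],"dr":[0,0,0]},{"delta_pos":[0.2,1,0],"dr":[0,0,0]}]'
python3 -m handwheel '[{"delta_pos":[0.02,1,0],"dr":[0,0,0]},{"delta_pos":[0.02,1,0],"dr":[0,0,0]},{"delta_pos":[0.02,1,0],"dr":[0,0,0]},{"delta_pos":[0.02,1,0],"dr":[0,0,0]},{"delta_pos":[0.02,1,0],"dr":[0,0,0]},{"delta_pos":[0.02,1,0],"dr":[0,0,0]},{"delta_pos":[0.02,1,0],"dr":[0,0,0]},{"delta_pos":[0.02,1,0],"dr":[0,0,0]},{"delta_pos":[0.02,1,0],"dr":[0,0,0]},{"delta_pos":[0.02,1,0],"dr":[0,0,0]}]'
```

```text
[0.53382285 0.29715094 0.121     ] [0.52468341 0.29774247 0.121     ] [0.5304253  0.29967129 0.13      ] [0.52415636 0.30223102 0.13      ]
[ 0.48488756 -0.18614745  0.014     ] [ 0.48177403 -0.18225591  0.014     ]
t: 2.7
eef_pos: [0.5171, -0.0552, 0.2232]
ee_rot: [3.142, 0.001, -2.907]
force: [0.6, 0.3, 0.7]
width: 0.057
gripper_force: 0.0
t: 3.7
eef_pos: [0.5229, 0.2449, 0.2231]
ee_rot: [3.141, 0.0, -2.907]
force: [0.6, -0.1, -0.2]
width: 0.0569
gripper_force: 0.0
```

```bash
python3 -m handwheel '[{"delta_pos":[0.12,0.9,0],"dr":[0,0,0]},{"delta_pos":[0.12,0.87,0],"dr":[0,0,0]},{"delta_pos":[0,0,-0.8],"dr":[0,0,0]},{"delta_pos":[0,0,-0.9],"dr":[0,0,0]},{"delta_pos":[0,0,0],"dr":[0,0,0]}]'
python3 - <<'E'
from h import *
p=np.array(get_state()["eef_pos"]);out=[]
for cam in("top","scene"):
    im=grab_frame(cam)[:,:,::-1].copy()
    u=w2px(cam,p);k=w2px(cam,[.530,.298,.121]);print(cam,u,k)
    x,y=int(k[0]),int(k[1]);out.append(cv2.resize(im[y-45:y+45,x-60:x+60],None,fx=5,fy=5,interpolation=2)[:,:])
cv2.imwrite("pics/close.png",cv2.resize(np.vstack(out),(400,600)))
E
```

```text
t: 4.2
eef_pos: [0.5282, 0.2954, 0.1682]
ee_rot: [-3.139, -0.006, -2.907]
force: [-0.3, 0.3, 0.5]
width: 0.0568
gripper_force: 0.0
top [np.float64(190.08662561432556), np.float64(227.0346198391829)] [np.float64(192.884483537908), np.float64(227.03627488393803)]
scene [np.float64(208.34853044786203), np.float64(233.83683700962703)] [np.float64(209.46121999828716), np.float64(246.66722308575225)]
```

View pics/close.png

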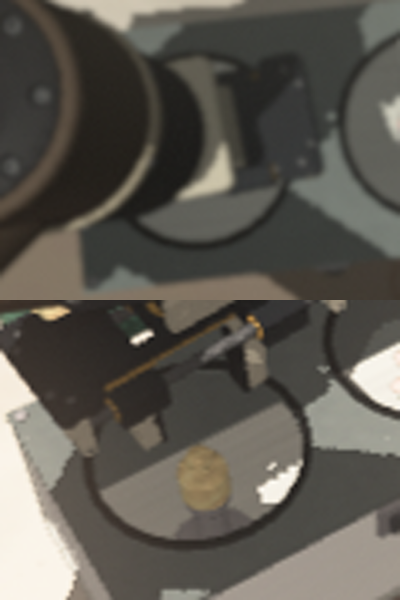

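Scene view: the fingertips straddle the weight (knob at crop (205,455)) and are clear of the collar. I'll nudge by +2/+3 mm and go down.

```bash
python3 -m handwheel '[{"delta_pos":[0.05,0.08,-0.4],"dr":[0,0,0]},{"delta_pos":[0,0,-0.4],"dr":[0,0,0]},{"delta_pos":[0,0,-0.4],"dr":[0,0,0]},{"delta_pos":[0,0,-0.3],"dr":[0,0,0]},{"delta_pos":[0,0,-0.3],"dr":[0,0,0]},{"delta_pos":[0,0,0],"dr":[0,0,0]},{"delta_pos":[0,0,0],"dr":[0,0,0]}]'
python3 - <<'E'
from h import *
p=np.array(get_state()["eef_pos"]);x,y=209,247
im=grab_frame("scene")[:,:,::-1]
print(w2px("scene",p-[0,0,.019]))
cv2.imwrite("pics/down.png",cv2.resize(im[y-45:y+45,x-60:x+60],None,fx=5,fy=5,interpolation=2))
E
```

```text
t: 5.0
eef_pos: [0.5318, 0.299, 0.1178]
ee_rot: [-3.141, -0.0, -2.907]
force: [0.3, -0.1, 0.6]
width: 0.0567
gripper_force: 0.0
[np.float64(209.90697923591676), np.float64(252.036188434018)]
```

View pics/down.png

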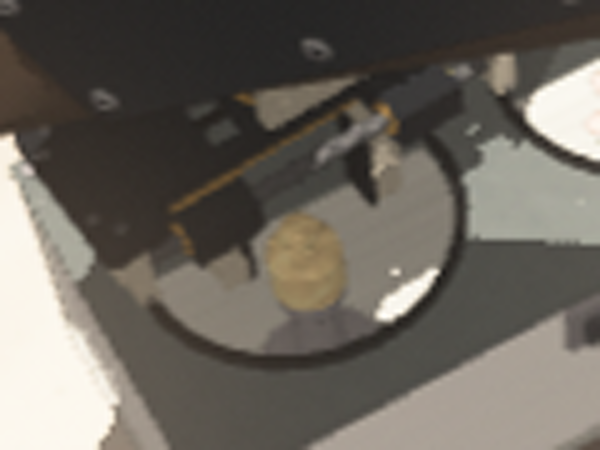

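The weight looks slightly nearer to the camera (lower x) than the fingers do, so I'll overlay projected models to check this.

```bash
python3 - <<'E'
from h import *
s=get_state();p=np.array(s["eef_pos"]);yaw=s["ee_rot"][2]
im=grab_frame("scene")[:,:,::-1];x0,y0,k=165,205,8
big=cv2.resize(im[y0:y0+75,x0:x0+95],None,fx=k,fy=k,interpolation=2)
def pl(P,c): cv2.polylines(big,[np.array([(np.array(w2px("scene",q))+.5-[x0,y0])*k for q in P]).astype(int)],True,c,1)
a=np.linspace(0,2*np.pi,40)
for z,r in((.08,.0165),(.111,.0165),(.124,.008)): pl([[.530+r*np.cos(t),.298+r*np.sin(t),z] for t in a],(0,0,255))
pl([[.530+.067*np.cos(t),.298+.067*np.sin(t),.13] for t in a],(255,0,0))
X=np.array([np.cos(yaw),np.sin(yaw),0]);Y=np.array([-np.sin(yaw),np.cos(yaw),0])
for sg in(1,-1):
  for y1 in (.0284,.045): pl([p+sg*y1*Y+u*X-[0,0,h] for u,h in((-.0095,.019),(.0095,.019),(.0095,-.01),(-.0095,-.01))],(0,255,0))
cv2.imwrite("pics/ov.png",big)
E
```

```text
(no output)
```

View pics/ov.png

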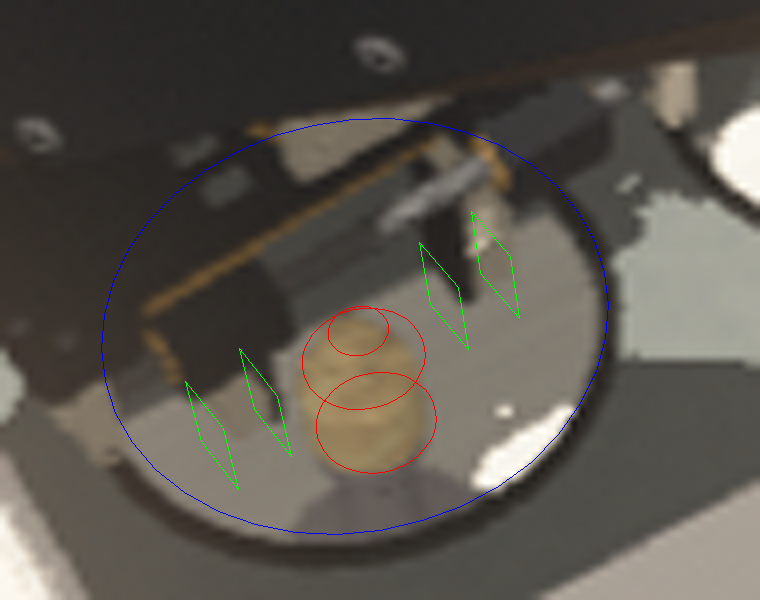

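```bash
python3 -m handwheel '[{"delta_pos":[-0.05,0,-0.25],"dr":[0,0,0]},{"delta_pos":[0,0,-0.2],"dr":[0,0,0]},{"delta_pos":[0,0,0],"dr":[0,0,0]}]'
python3 -m handwheel '[{"delta_pos":[0,0,0],"dr":[0,0,0]},{"delta_pos":[0,0,0],"dr":[0,0,0]},{"delta_pos":[0,0,0],"dr":[0,0,0]},{"delta_pos":[0,0,0],"dr":[0,0,0]}]' 0.05 5
python3 - <<'E'
from h import *
s=get_state();p=np.array(s["eef_pos"]);yaw=s["ee_rot"][2]
im=grab_frame("scene")[:,:,::-1];x0,y0,k=165,205,8
big=cv2.resize(im[y0:y0+75,x0:x0+95],None,fx=k,fy=k,interpolation=2)
cv2.imwrite("pics/ov2.png",big)
E
```

```text
t: 5.4
eef_pos: [0.5296, 0.2986, 0.1032]
ee_rot: [-3.141, -0.002, -2.907]
force: [0.5, 0.2, -0.8]
width: 0.0572
gripper_force: 0.0
t: 5.8
eef_pos: [0.5303, 0.2991, 0.1045]
ee_rot: [3.141, 0.0, -2.907]
force: [-0.2, 0.1, -0.1]
width: 0.0419
gripper_force: 0.0
```

View pics/ov2.png

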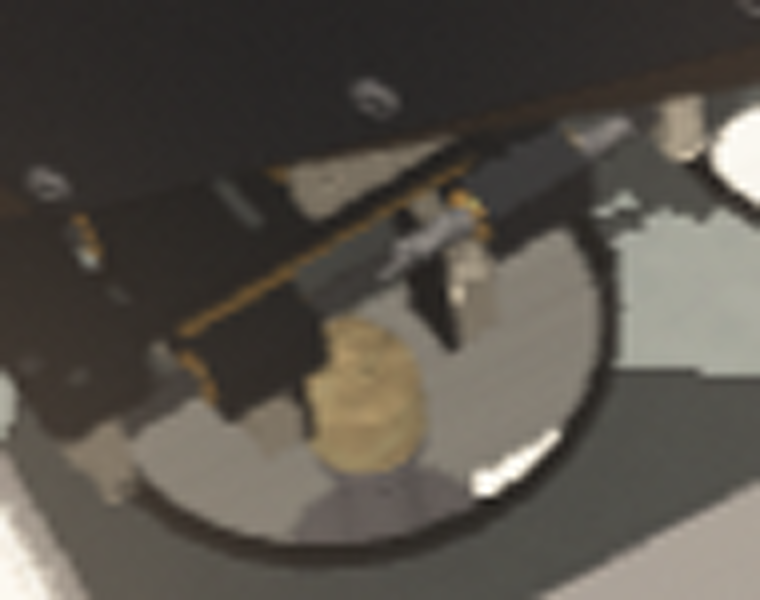

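```bash
python3 -m handwheel '[{"delta_pos":[0,0,-0.1],"dr":[0,0,0]},{"delta_pos":[0,0,0],"dr":[0,0,0]},{"delta_pos":[0,0,0],"dr":[0,0,0]}]' 0.05 5
python3 -m handwheel '[{"delta_pos":[0,0,0],"dr":[0,0,0]},{"delta_pos":[0,0,0],"dr":[0,0,0]},{"delta_pos":[0,0,0],"dr":[0,0,0]},{"delta_pos":[0,0,0],"dr":[0,0,0]},{"delta_pos":[0,0,0],"dr":[0,0,0]},{"delta_pos":[0,0,0],"dr":[0,0,0]}]' 1 25
```

```text
t: 6.15
eef_pos: [0.5301, 0.299, 0.1012]
ee_rot: [-3.141, -0.0, -2.907]
force: [-0.3, -0.3, -0.2]
width: 0.0416
gripper_force: 0.0
t: 6.75
eef_pos: [0.5312, 0.2995, 0.1036]
ee_rot: [3.141, 0.003, -2.906]
force: [-3.9, -1.3, 13.1]
width: 0.0149
gripper_force: 23.2
```

```bash
python3 - <<'E'
from h import *
s=get_state();print(s["width"],s["force"],s["moment"],s["gripper_force"])
im=grab_frame("scene")[:,:,::-1];x0,y0,k=165,205,8
big=cv2.resize(im[y0:y0+75,x0:x0+95],None,fx=k,fy=k,interpolation=2)
cv2.imwrite("pics/gr.png",big)
E
```

```text
0.014881581468457512 [-3.92839075 -1.28271469 13.09300825] [-0.56890014  1.10957422  0.05004228] 23.20238353946479
```

View pics/gr.png

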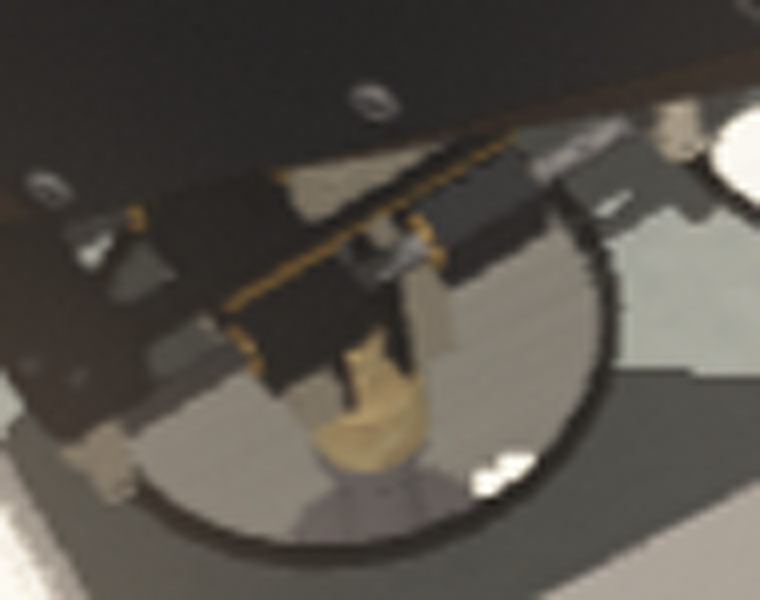

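The fingers closed on the knob (15 mm) just above the body's shoulder. That's a firm grip and it keeps the fingers well clear of the dish rim, so I'll keep it and lift gently.

```bash
python3 -m handwheel '[{"delta_pos":[0,0,0.1],"dr":[0,0,0]},{"delta_pos":[0,0,0.1],"dr":[0,0,0]},{"delta_pos":[0,0,0.2],"dr":[0,0,0]},{"delta_pos":[0,0,0.3],"dr":[0,0,0]},{"delta_pos":[0,0,0.3],"dr":[0,0,0]}]'
python3 - <<'E'
from h import *
im=grab_frame("scene")[:,:,::-1];x0,y0,k=165,190,4
a=cv2.resize(im[y0:y0+75,x0:x0+95],None,fx=k,fy=k,interpolation=2)
cv2.imwrite("pics/lift.png",a)
E
```

```text
t: 7.3
eef_pos: [0.5302, 0.299, 0.1319]
ee_rot: [-3.141, -0.0, -2.907]
force: [0.7, 0.2, -1.3]
width: 0.0144
gripper_force: 23.9
```

View pics/lift.png

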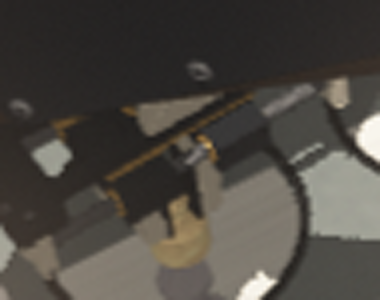

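The weight hangs upright in the grip and has left the pedestal. I'll raise it and carry it to the dish.

```bash
python3 -m handwheel '[{"delta_pos":[0,0,0.5],"dr":[0,0,0]},{"delta_pos":[0,0,0.6],"dr":[0,0,0]},{"delta_pos":[0,0,0.6],"dr":[0,0,0]},{"delta_pos":[0,0,0.6],"dr":[0,0,0]},{"delta_pos":[0,0,0.6],"dr":[0,0,0]},{"delta_pos":[0,0,0.4],"dr":[0,0,0]},{"delta_pos":[0,-0.3,0],"dr":[0,0,0]},{"delta_pos":[-0.1,-0.6,0],"dr":[0,0,0]},{"delta_pos":[-0.1,-0.8,0],"dr":[0,0,0]},{"delta_pos":[-0.1,-0.8,0],"dr":[0,0,0]}]'
python3 -m handwheel '[{"delta_pos":[-0.1,-0.8,0],"dr":[0,0,0]},{"delta_pos":[-0.1,-0.8,0],"dr":[0,0,0]},{"delta_pos":[-0.1,-0.8,0],"dr":[0,0,0]},{"delta_pos":[-0.1,-0.8,0],"dr":[0,0,0]},{"delta_pos":[-0.1,-0.8,0],"dr":[0,0,0]},{"delta_pos":[-0.1,-0.8,0],"dr":[0,0,0]},{"delta_pos":[-0.1,-0.8,0],"dr":[0,0,0]},{"delta_pos":[-0.1,-0.8,0],"dr":[0,0,0]},{"delta_pos":[-0.1,-0.8,0],"dr":[0,0,0]},{"delta_pos":[-0.1,-0.8,0],"dr":[0,0,0]}]'
python3 -m handwheel '[{"delta_pos":[-0.1,-0.8,0],"dr":[0,0,0]},{"delta_pos":[-0.1,-0.8,0],"dr":[0,0,0]},{"delta_pos":[-0.05,-0.8,0],"dr":[0,0,0]},{"delta_pos":[0,-0.8,0],"dr":[0,0,0]},{"delta_pos":[0,-0.8,0],"dr":[0,0,0]},{"delta_pos":[0,-0.4,0],"dr":[0,0,0]},{"delta_pos":[0,-0.2,-0.5],"dr":[0,0,0]},{"delta_pos":[0,0,-0.8],"dr":[0,0,0]},{"delta_pos":[0,0,-0.8],"dr":[0,0,0]},{"delta_pos":[0,0,0],"dr":[0,0,0]}]'
```

```text
t: 8.35
eef_pos: [0.5202, 0.2213, 0.2294]
ee_rot: [-3.141, -0.002, -2.907]
force: [0.0, -0.1, -2.0]
width: 0.0148
gripper_force: 23.8
t: 9.35
eef_pos: [0.49, -0.0184, 0.2304]
ee_rot: [3.142, 0.0, -2.908]
force: [0.1, -0.9, -2.1]
width: 0.0146
gripper_force: 23.8
t: 10.35
eef_pos: [0.4807, -0.1544, 0.1645]
ee_rot: [3.14, -0.005, -2.908]
force: [-0.5, 0.1, -2.3]
width: 0.0141
gripper_force: 24.1
```

```bash
python3 -m handwheel '[{"delta_pos":[0.1,-0.6,-0.3],"dr":[0,0,0]},{"delta_pos":[0,-0.4,-0.7],"dr":[0,0,0]},{"delta_pos":[0,0,-0.8],"dr":[0,0,0]},{"delta_pos":[0,0,-0.6],"dr":[0,0,0]},{"delta_pos":[0,0,0],"dr":[0,0,0]},{"delta_pos":[0,0,0],"dr":[0,0,0]}]'
python3 - <<'E'
from h import *
im=grab_frame("scene")[:,:,::-1];p=get_state()["eef_pos"];x0,y0,k=345,160,6
for n in("brass_dish","brass_weight"):
    for m in mark_of("scene",n)[:3]: print(n,m["location"],m["conf"])
print(w2px("scene",[p[0],p[1],p[2]-.021]),px2w("scene",(402,221),.0),w2px("scene",[p[0],p[1],.008]))
cv2.imwrite("pics/dish.png",cv2.resize(im[y0:y0+90,x0:x0+110],None,fx=k,fy=k,interpolation=2))
E
```

```text
t: 10.95
eef_pos: [0.4872, -0.1843, 0.0966]
ee_rot: [-3.141, 0.001, -2.906]
force: [0.3, 0.2, -1.8]
width: 0.0143
gripper_force: 24.0
brass_dish [401.6, 224.4] 0.56
brass_weight [152.5, 310.9] 0.72
brass_weight [138.3, 241.8] 0.67
[np.float64(406.75163449269303), np.float64(202.2568966570977)] [ 0.48764194 -0.18778119  0.        ] [np.float64(401.41050640714616), np.float64(219.51960588383315)]
```

View pics/dish.png

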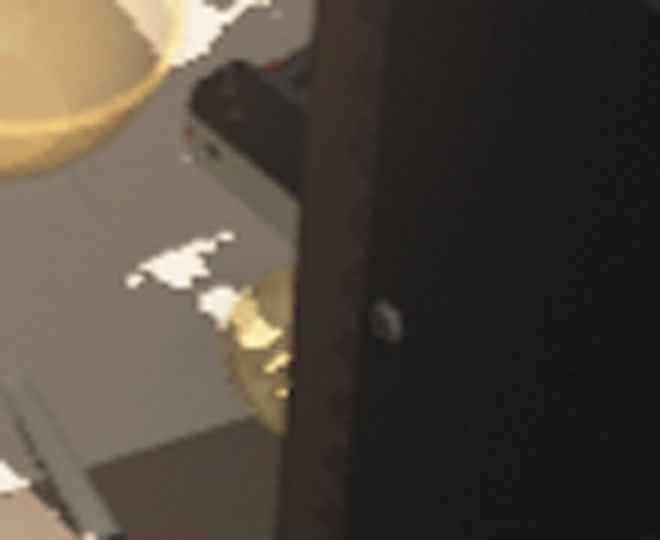

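The arm hides the weight in this view. The dish's visible left rim at crop (230,340) and the bowl at upper left agree with the dish centre at (0.486,-0.185), which is below the TCP. I'll lower and watch the force.

```bash
python3 -m handwheel '[{"delta_pos":[0,0,-0.5],"dr":[0,0,0]},{"delta_pos":[0,0,-0.5],"dr":[0,0,0]},{"delta_pos":[0,0,-0.5],"dr":[0,0,0]},{"delta_pos":[0,0,-0.4],"dr":[0,0,0]},{"delta_pos":[0,0,-0.2],"dr":[0,0,0]},{"delta_pos":[0,0,0],"dr":[0,0,0]}]'
python3 -m handwheel '[{"delta_pos":[0,0,-0.05],"dr":[0,0,0]},{"delta_pos":[0,0,-0.05],"dr":[0,0,0]},{"delta_pos":[0,0,0],"dr":[0,0,0]}]'
```

```text
t: 11.7
eef_pos: [0.4865, -0.1839, 0.032]
ee_rot: [3.141, -0.001, -2.907]
force: [-0.3, -0.6, -1.8]
width: 0.0145
gripper_force: 24.0
t: 12.0
eef_pos: [0.4869, -0.184, 0.0296]
ee_rot: [-3.141, 0.001, -2.907]
force: [-0.7, -0.4, -3.0]
width: 0.0144
gripper_force: 24.0
```

```bash
python3 -m handwheel '[{"delta_pos":[0,0,-0.05],"dr":[0,0,0]},{"delta_pos":[0,0,-0.05],"dr":[0,0,0]},{"delta_pos":[0,0,0],"dr":[0,0,0]}]'
python3 -m handwheel '[{"delta_pos":[0,0,-0.04],"dr":[0,0,0]},{"delta_pos":[0,0,-0.04],"dr":[0,0,0]},{"delta_pos":[0,0,0],"dr":[0,0,0]}]'
```

```text
t: 12.3
eef_pos: [0.4866, -0.184, 0.0262]
ee_rot: [3.142, -0.0, -2.907]
force: [-0.6, 0.1, -1.7]
width: 0.0145
gripper_force: 24.0
t: 12.6
eef_pos: [0.4871, -0.1841, 0.0258]
ee_rot: [-3.141, 0.001, -2.906]
force: [-6.6, 2.7, 20.0]
width: 0.0146
gripper_force: 28.1
```

```bash
python3 -m handwheel '[{"delta_pos":[0,0,0.04],"dr":[0,0,0]},{"delta_pos":[0,0,0],"dr":[0,0,0]},{"delta_pos":[0,0,0],"dr":[0,0,0]}]'
```

```text
t: 12.9
eef_pos: [0.4872, -0.1841, 0.0259]
ee_rot: [-3.141, 0.001, -2.906]
force: [-2.2, 0.7, 8.4]
width: 0.0145
gripper_force: 26.0
```

```bash
python3 -m handwheel '[{"delta_pos":[0,0,0.02],"dr":[0,0,0]},{"delta_pos":[0,0,0],"dr":[0,0,0]}]'
python3 -m handwheel '[{"delta_pos":[0,0,0],"dr":[0,0,0]},{"delta_pos":[0,0,0],"dr":[0,0,0]},{"delta_pos":[0,0,0],"dr":[0,0,0]},{"delta_pos":[0,0,0],"dr":[0,0,0]},{"delta_pos":[0,0,0],"dr":[0,0,0]}]' 0
python3 -m handwheel '[{"delta_pos":[0,0,0.2],"dr":[0,0,0]},{"delta_pos":[0,0,0.4],"dr":[0,0,0]},{"delta_pos":[0,0,0.8],"dr":[0,0,0]},{"delta_pos":[0,0,0.8],"dr":[0,0,0]},{"delta_pos":[0,0,0.8],"dr":[0,0,0]},{"delta_pos":[0,0,0.8],"dr":[0,0,0]},{"delta_pos":[0,0,0.8],"dr":[0,0,0]},{"delta_pos":[0,-0.8,0.8],"dr":[0,0,0]},{"delta_pos":[0,-1,0],"dr":[0,0,0]},{"delta_pos":[0,-1,0],"dr":[0,0,0]}]'
python3 -m handwheel '[{"delta_pos":[-0.3,-1,0],"dr":[0,0,0]},{"delta_pos":[-0.3,-1,0],"dr":[0,0,0]},{"delta_pos":[-0.3,-1,0],"dr":[0,0,0]},{"delta_pos":[-0.3,-1,0],"dr":[0,0,0]},{"delta_pos":[-0.3,-1,0],"dr":[0,0,0]},{"delta_pos":[-0.3,-1,0],"dr":[0,0,0]},{"delta_pos":[0,0,0],"dr":[0,0,0]},{"delta_pos":[0,0,0],"dr":[0,0,0]}]'
python3 - <<'E'
from h import *
for cam in("top","scene"):
    grab_frame(cam)
    for n in("brass_dish","brass_weight","pink_blossom"):
        for m in mark_of(cam,n)[:4]: print(cam,n,np.round(m["location"],1),round(m["conf"],2),px2w(cam,m["location"],.08 if n[0]=="p" else .002).round(3))
E
```

```text
t: 13.1
eef_pos: [0.4871, -0.184, 0.026]
ee_rot: [-3.141, 0.001, -2.907]
force: [-1.4, 1.0, 4.4]
width: 0.0144
gripper_force: 25.1
t: 13.6
eef_pos: [0.4866, -0.184, 0.0256]
ee_rot: [3.141, -0.0, -2.907]
force: [-0.3, 0.7, 0.2]
width: 0.0425
gripper_force: 0.0
t: 14.6
eef_pos: [0.4873, -0.2688, 0.1904]
ee_rot: [-3.14, 0.003, -2.906]
force: [0.6, 0.9, -0.2]
width: 0.0439
gripper_force: 0.0
t: 15.4
eef_pos: [0.4322, -0.4485, 0.1884]
ee_rot: [-3.141, 0.0, -2.908]
force: [1.4, 0.3, 1.0]
width: 0.0436
gripper_force: 0.0
top brass_dish [369.3 248.9] 0.8 [ 0.486 -0.175  0.002]
top brass_weight [156.  162.8] 0.53 [0.712 0.432 0.002]
top brass_weight [142.6 236.1] 0.51 [0.505 0.458 0.002]
top brass_weight [374.3 247.4] 0.48 [ 0.491 -0.189  0.002]
top pink_blossom [260.6 218.6] 0.71 [0.558 0.132 0.08 ]
scene brass_dish [402.  223.3] 0.79 [ 0.48  -0.183  0.002]
scene brass_weight [136.  243.4] 0.72 [0.697 0.443 0.002]
scene brass_weight [150.5 312.1] 0.68 [0.501 0.459 0.002]
scene brass_weight [402.4 219.9] 0.57 [ 0.489 -0.189  0.002]
scene pink_blossom [274.2 224.9] 0.57 [0.555 0.136 0.08 ]
```

Both cameras put the weight's origin on the dish floor, within about 15 mm of the centre, and the blossom hasn't moved. Handing in.

```bash
python3 -c "
from station import *
print(job_done())"
```

```text
the job is handed in; nothing more can be done
None
```

The brass weight was lifted out by its knob through the left port and released in the brass dish, about 10 mm from its centre by the camera networks, and the blossom has not moved; I had no pictures left to confirm by eye that the weight stands upright, and `job_done()` returned no verdict.

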